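Shut the clip-lid box of bolts

ROBOT

A 6-joint arm with a two-finger parallel gripper is mounted at the origin on the work surface. World frame = base frame: x ahead of the robot, y to its left, z up, the work surface at z = 0. Lengths are in mm, angles in rad, forces in N, time in s.
With the tool pointing down it reaches from about 400 to 925 mm from the base axis. Payload 12.5 kg.
Tool frame: the origin (TCP) lies midway between the tips of the shut fingers; the grasp point (between the pads) lies 19 mm behind it; z points along the fingers, y is the line along which they close (so a half turn about z gives the same grasp; the last joint's range is limited). The gripper opens to 95 mm and grips with 3 to 60 N. Pads are 20 mm wide; open, the fingers measure 119 mm over their backs; the gripper's body (75 mm by 180 mm) begins 59 mm behind the grasp point.
Start: joints at [1.082, 0.491, 1.559, -0, 1.092, -0.106], TCP at [233.436, 579.791, 182.161] pointing down, gripper open.
Joint ranges: [-3.1, 3.1], [-0.84, 2.19], [0.05, 2.79], [-1.13, 4.28], [0.06, 2.93], [-2.69, 2.69]. Speed limits (rad/s): [2.22, 2.22, 2.79, 3.14, 3.14, 3.14].

INTERFACE

Orientations are given as [roll, pitch, yaw] about the fixed x, y, z axes, in that order (R = Rz(yaw) Ry(pitch) Rx(roll)).
In Python, from cell import state, viewer, env, models gives the robot as it stands. The module is installed in compiled form; this text tells all that it offers.
- The arm moves only by the tool arm_command, never from a script. Its argument "rows" is a list of rows, each a list of 2 entries, a list of its own where there are three numbers: the shift along the tool's x, y, z normalised to -1 to 1, where 1 is 0.25 m, then the turn about the tool's z normalised to -1 to 1, where 1 is pi rad. A call has exactly 5 rows; each row shifts and turns the commanded pose from where the row before left it, along the tool's axes as they then stand; what a row does not reach is not made up. A row lasts 1/10 s, in which the tool goes at most 50 mm and 8.59 degrees, less where a joint would pass 70% of its speed; a pose out of reach is approached as far as the arm can. A call with a number of a shift or a turn outside -1 to 1 is refused whole. A call with a gripper value outside its range is refused whole. "claw" is the opening, from 0 (shut) to 1 (fully open), set as the call begins (left out, the last holds). The fingers move at their own pace and stop on an object; the grip force is fixed at half the most. Time passes only in rows, so rows that do not move let the fingers close, or fill a call up. It gives the time, the measured TCP pose, the force, the opening and the grip force at its end, in the units of the state.
- state(): the state, without advancing time (a new reading comes with each control period).
- viewer.read_camera(name): name is "side" or "top" or "wrist"; returns (picture, depth): 420x560x3 uint8, red, green, blue; 420x560 float32, mm along the optical axis (not along the pixel's ray), 0 where there is no reading.
- viewer.get_calibration(name): a dict with "camera_matrix" (3x3 intrinsics, pixels), "dist_coeffs" ([k1, k2, p1, p2, k3] as OpenCV has them; the pictures are not rectified), "world_to_cam" (4x4, takes a point from world to camera coordinates). Camera axes: x right, y up, looking along -z (the intrinsics and any distortion apply to the point x, -y, -z); pixel columns grow to the right and rows downward; lengths in mm; the calibration is good to about 2 mm. A picture is of the moment at which its call begins: read the wrist's pose just before it. get_calibration takes no time and is no camera call; for the wrist camera it gives the pose at the moment of the call.
- env.job_done(): hands the job in; it is judged then, once.
Trained networks look in the newest picture that a camera, given by its name, has taken for a name from the list of things; names that differ only in an ending like _2 or _b are one class to them, and where a whole thing is asked for, a point or a joint stands for the part that bears it (a point fixed in the world has none). Each returns a list of dicts, best first, with "confidence" (0 to 1); they miss things now and then, are a little off and sometimes report something else, mostly with a low value. They report only what shows in the picture. A call takes as long as a camera call. They do not tell look-alikes from the thing itself.
- models.search_frame(camera, label): "position" ([x, y, z] in mm, in world coordinates, good to about 4 mm: the middle of the surface that is visible of it).
- models.mark_of(camera, label): "position" ([x, y, z] in mm, in world coordinates, good to about 4 mm: a listed point, or the origin of a listed thing).
The state is a dict: "t": time; "joints": joint angles; "qvel": joint speeds; "tau": joint torques, N m; "eef_pos": TCP position; "tcp_rot": TCP orientation; "ft_force": force on the tool from outside, world axes, zero at the start; "moment": the same for the moment, N m; "opening": opening from 0.0 (shut) to 1.0 (fully open); "grip_force": force on a finger pad.
Only numpy, scipy, OpenCV 4.12 (cv2) and the standard library are available. Lean on these libraries where they do the work, as an engineer would, in place of code of your own. Each camera call takes 0.05 s, during which the arm holds its last target. There are 200 camera calls.

TASK

Pick up the lid by its bar grip, lower it gently onto the open box of bolts and let go of it with all its clips still open. Then fold each of the four clips down and press it in and down until it snaps home under the box's rim bead, pushing firmly but never hard enough to break a clip. Leave the hammer, the tin and the pipe flange where they are.

Things in the scene. Friction and masses are not known exactly. Their poses are not given: they have to be found in the camera images.
- box: Open white box of bolts, stands fast. 124 (x) by 174 (y) mm outside, rim 78 mm high, wall 3 mm. Origin: centre of underside, z up. Outside, below the rim, runs a 5 mm round bead, its centre 71 mm high, standing out to 68.5 mm (x) and 93.5 mm (y) from the middle. A springy dark seal stands 3 mm above the rim; each side yields 0.22 mm per N, at most 2.5 mm.
- lid_grip (a point): Middle of the lid's bar grip: bar 14 mm thick (x), 100 mm long (y), 12 mm high, 20 mm clear above the plate. Axes: the lid's, z up. White plate 132 x 182 x 5 mm, top 26 mm below this point; plug 8 mm deep under it, rounded, 1.2 mm play in the box; fits either way round. About 0.34 kg. Starts flat on the bench, point 39 mm up; over the box's underside 111.8 mm when loose, 110.7 mm clipped.
- clip_a: Hinged clip of plain grey plastic at the middle of the lid's long side at lid -x. 60 mm wide. Origin on its hinge line, 65 mm out from the lid's middle, 16.5 mm below the grip point; y along the hinge. When folded down: x outward, z up, the leg hangs 29 mm below the hinge, outer face 6.5 mm outward of the hinge line; a lip inside it, 19 mm down, goes under the bead. It breaks if the fingers push it with over 28 N.
- clip_b: Hinged clip of plain grey plastic at the middle of the lid's long side at lid +x. 60 mm wide, 65 mm out from the lid's middle; else like clip_a.
- clip_c: Hinged clip of plain grey plastic at the middle of the lid's short end at lid -y. 50 mm wide, hinge 90 mm out from the lid's middle; else like clip_a.
- clip_d: Hinged clip of plain grey plastic at the middle of the lid's short end at lid +y. 50 mm wide, hinge 90 mm out from the lid's middle; else like clip_a.
- clip_a_hinge (a joint): Hinge angle of clip a, rad: 0 = folded down (leg upright, caught), 1.57 = leg level outward. Starts at 1.35 to 1.9; a weak spring (up to 0.01 N m) swings it out again while not caught. Pushed inward near the leg's end, the lip meets the bead at about 0.25 and takes 8 to 20 N, snaps through near 0.06, then a hard stop at 0 (within 0.1). Push in and down together: straight in lifts the lid and takes over 20 N.
- clip_b_hinge (a joint): Hinge angle of clip b, rad: 0 = folded down (leg upright, caught), 1.57 = leg level outward. Starts at 1.35 to 1.9; else like clip a's.
- clip_c_hinge (a joint): Hinge angle of clip c, rad: 0 = folded down (leg upright, caught), 1.57 = leg level outward. Starts at 1.35 to 1.9; else like clip a's.
- clip_d_hinge (a joint): Hinge angle of clip d, rad: 0 = folded down (leg upright, caught), 1.57 = leg level outward. Starts at 1.35 to 1.9; else like clip a's.
- hammer: Bystander: hammer with a wooden handle, lying at the far side of the bench. Leave it.
- tin: Bystander: round steel tin with a blue band, 72 mm wide, 86 mm high, standing to one side. Leave it.
- flange: Bystander: dark steel pipe flange, 84 mm wide, 30 mm high, lying to one side. Leave it.
Things that resemble listed ones, but are neither listed nor needed, are in the scene too. What is shaped like the part that bears lid_grip but blue or purple is not meant.

How it is judged:
By the outcome, as a careful person would: the job done as asked, in the order asked, and still so for the second after the job is handed in, with the robot touching nothing.
It also fails if it takes over 69 s, if anything falls off the work surface, if the arm or the gripper's body presses on something with over 40 N, if the wrist force passes 120 N, or if a joint passes its speed limit or range.

## Working session

There is one attempt and no reset: what is moved stays moved. The work goes in short steps, Python scripts to look and compute and a tool call to move; the robot and the scene stay as the last step left them, time stands still between calls to the robot, and variables do not carry over. Pictures are saved under pics/ and viewed, at most 10 in all, crops included, and the job is handed in when it is done.

Besides the shell and the picture viewer there is one more tool, called after "Request:" in YAML: its name, and indented under it one key for each argument. arm_command: Moves the arm, as the interface text tells. Scaled input: -1 to 1 covers 0.25 m each way for a shift and pi rad each way for a turn. Its arguments: {"type":"object","properties":{"rows":{"type":"array","items":{"type":"array"}},"claw":{"type":"number"}},"required":["rows"]}

```bash
mkdir -p pics; python3 - <<'E'
from cell import state, viewer, env, models
import cv2,numpy as np
print(state())
ims=[]
for n in ("top","side"):
    p,d=viewer.read_camera(n); np.savez(f"{n}.npz",p=p,d=d)
    cv2.imwrite(f"pics/{n}0.png",p[:,:,::-1])
    c=viewer.get_calibration(n); print(n,{k:np.round(v,3).tolist() for k,v in c.items()})
    for l in ("lid_grip","box"):
        try: print(l,[(np.round(r["position"]).tolist(),round(r["confidence"],2)) for r in models.mark_of(n,l)])
        except Exception as e: print(e)
E
```

```text
{'t': 0.0, 'joints': array([ 1.08242397e+00,  4.91598515e-01,  1.55945040e+00, -1.42457865e-05,
        1.09169134e+00, -1.05625861e-01]), 'qvel': array([-0.00077845, -0.00061089,  0.00042954,  0.00033893,  0.00034172,
       -0.00165732]), 'tau': array([ 3.25060813e-03, -6.12634635e+01, -2.58185470e+01,  6.94173365e-02,
        4.81166714e-02, -1.16155375e-04]), 'eef_pos': array([233.28439604, 579.52974372, 181.53724098]), 'tcp_rot': array([-3.14045012e+00, -1.08426885e-04,  2.75885267e+00]), 'ft_force': array([ 0.01754312, -0.22811768, -0.1501006 ]), 'moment': array([-0.07833523,  0.02261777,  0.02237279]), 'grip_force': 0.0, 'opening': 0.999913524552547}
top {'camera_matrix': [[398.977, 0.0, 273.284], [0.0, 398.977, 213.412], [0.0, 0.0, 1.0]], 'dist_coeffs': [-0.068, 0.0, 0.0, 0.0, 0.0], 'world_to_cam': [[-0.034, -0.999, -0.006, 10.258], [0.976, -0.034, 0.216, -545.808], [-0.216, 0.001, 0.976, -1243.214], [0.0, 0.0, 0.0, 1.0]]}
lid_grip [([246.0, -279.0, 37.0], 0.93), ([781.0, -244.0, 40.0], 0.72), ([518.0, -199.0, 39.0], 0.68), ([597.0, -472.0, 37.0], 0.59)]
box [([518.0, 229.0, -4.0], 0.93)]
side {'camera_matrix': [[509.301, 0.0, 274.354], [0.0, 509.301, 215.188], [0.0, 0.0, 1.0]], 'dist_coeffs': [-0.162, 0.0, 0.0, 0.0, 0.0], 'world_to_cam': [[0.907, -0.422, -0.004, -481.769], [0.301, 0.64, 0.707, -196.635], [-0.296, -0.643, 0.707, -1668.329], [0.0, 0.0, 0.0, 1.0]]}
lid_grip [([248.0, -279.0, 39.0], 0.88), ([516.0, -198.0, 37.0], 0.74), ([590.0, -467.0, 40.0], 0.66), ([385.0, -526.0, -1.0], 0.6), ([783.0, -242.0, 38.0], 0.57)]
box [([523.0, 230.0, -2.0], 0.96)]
```

View pics/top0.png

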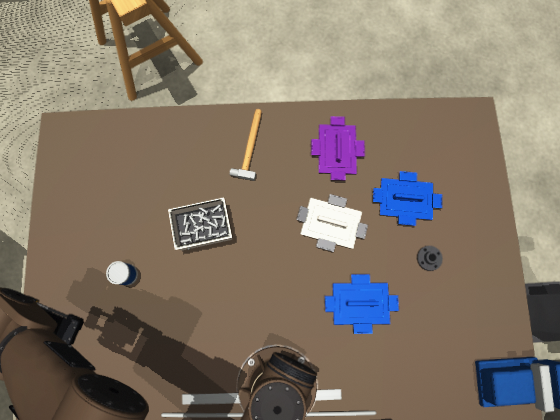

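View pics/side0.png

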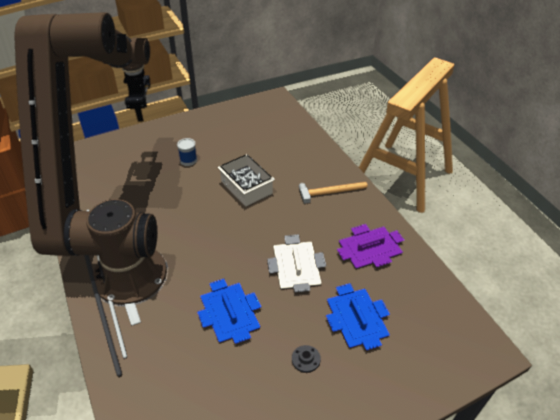

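The white lid is at top-view pixel (332,222), about (518,-199). Its look-alikes are blue at (362,303), blue at (407,200) and purple at (338,150), so I choose the white one. The box is at (202,224), the tin at (121,272), the flange at (429,258) and the hammer at (247,150). Next I measure the yaws and get the wrist camera geometry.

```bash
cat > h.py <<'E'
from cell import state, viewer, env, models
import cv2,numpy as np
from scipy.spatial.transform import Rotation as Ro
def ray_plane(c,uv,z):
    """pixels -> world points on height z"""
    K=np.array(c["camera_matrix"]);D=np.array(c["dist_coeffs"]);T=np.array(c["world_to_cam"])
    n=cv2.undistortPoints(np.float64(uv).reshape(-1,1,2),K,D).reshape(-1,2)
    d=np.c_[n[:,0],-n[:,1],-np.ones(len(n))]@T[:3,:3]; o=-T[:3,:3].T@T[:3,3]
    return o+d*((z-o[2])/d[:,2])[:,None]
def cloud(c,dep):
    v,u=np.nonzero(dep>0); z=dep[v,u].astype(float)
    K=np.array(c["camera_matrix"]);D=np.array(c["dist_coeffs"]);T=np.array(c["world_to_cam"])
    n=cv2.undistortPoints(np.c_[u,v].astype(float).reshape(-1,1,2),K,D).reshape(-1,2)
    P=np.c_[n[:,0]*z,-n[:,1]*z,-z]
    return (P-T[:3,3])@T[:3,:3],u,v
def rect(pts):
    (cx,cy),(w,h),a=cv2.minAreaRect(np.float32(pts[:,:2]))
    if w>h: w,h,a=h,w,a-90   # long side h; a = dir of short side (deg)
    return round(cx,1),round(cy,1),round(w,1),round(h,1),round((a+90)%180-90,2)
E
python3 - <<'E'
from h import *
for n in ("top","side"):
    f=np.load(n+".npz");c=viewer.get_calibration(n);p=f["p"];P,u,v=cloud(c,f["d"])
    col=p[v,u].astype(int); white=(col.min(1)>170)&(np.ptp(col,axis=1)<40)
    m=white&(np.hypot(P[:,0]-518,P[:,1]+199)<120)&(P[:,2]>5)
    print(n,"lid",m.sum(),rect(P[m]),np.median(P[m][:,2]))
    b=(np.hypot(P[:,0]-520,P[:,1]-229)<120)&(P[:,2]>72)&(P[:,2]<90)
    print("box",b.sum(),rect(P[b]),np.median(P[b][:,2]))
s=state();T=np.linalg.inv(viewer.get_calibration("wrist")["world_to_cam"])
R=Ro.from_euler("xyz",s["tcp_rot"]).as_matrix()
print("cam in tool",R.T@(T[:3,3]-s["eef_pos"]),"\n",(R.T@T[:3,:3]).round(3)); print(R.round(2), viewer.get_calibration("wrist")["camera_matrix"])
E
```

```text
top lid 2151 (515.8, -203.6, 184.6, 219.0, -38.96) 14.404843060134372
box 475 (519.6, 230.9, 137.2, 187.6, 10.59) 76.56569402128434
side lid 1563 (518.1, -201.2, 131.4, 186.7, -17.71) 14.584985606060458
box 335 (517.9, 229.5, 137.8, 191.3, 10.74) 77.24419269457638
cam in tool [  70.52804853    0.8137868  -202.0640451 ] 
 [[ 0.002  0.968  0.25 ]
 [ 1.    -0.002  0.   ]
 [ 0.001  0.25  -0.968]]
[[-0.93  0.37 -0.  ]
 [ 0.37  0.93 -0.  ]
 [ 0.   -0.   -1.  ]] [[331.13968918   0.         284.1326166 ]
 [  0.         331.13968918 208.95674309]
 [  0.           0.           1.        ]]
```

Request:
arm_command:
  rows:
    - [[-0.145, -0.092, -0.016], 0]
    - [[-0.145, -0.092, -0.016], 0]
    - [[-0.145, -0.092, -0.016], 0]
    - [[-0.145, -0.092, -0.016], 0]
    - [[-0.145, -0.092, -0.016], 0]

```text
t: 0.8
eef_pos: [359.3, 404.0, 202.4]
tcp_rot: [3.141, 0.0, 2.759]
ft_force: [0.7, -0.1, -0.1]
opening: 1.002
grip_force: 0.0
```

Request:
arm_command:
  rows:
    - [[-0.145, -0.092, -0.016], 0]
    - [[-0.145, -0.092, -0.016], 0]
    - [[-0.145, -0.092, -0.016], 0]
    - [[-0.145, -0.092, -0.016], 0]
    - [[-0.145, -0.092, -0.016], 0]

```text
t: 1.3
eef_pos: [484.6, 229.4, 222.5]
tcp_rot: [3.141, 0.0, 2.759]
ft_force: [0.4, 0.5, 0.4]
opening: 1.0
grip_force: 0.0
```

Request:
arm_command:
  rows:
    - [[-0.145, -0.092, -0.016], 0.04]
    - [[-0.145, -0.092, -0.016], 0.04]
    - [[0, 0, 0], 0.04]
    - [[0, 0, 0], 0.04]
    - [[0, 0, 0], 0.04]

```text
t: 1.8
eef_pos: [529.4, 157.9, 230.1]
tcp_rot: [-3.142, -0.0, 2.124]
ft_force: [0.4, 0.1, 0.6]
opening: 0.998
grip_force: 0.0
```

Request:
arm_command:
  rows:
    - [[0, 0, 0], 0.04]
    - [[0, 0, 0], 0.04]
    - [[0, 0, 0], 0.04]
    - [[0, 0, 0], 0]
    - [[0, 0, 0], 0]

```text
t: 2.3
eef_pos: [529.3, 158.4, 230.1]
tcp_rot: [3.142, -0.0, 1.757]
ft_force: [0.3, -0.3, -0.5]
opening: 1.002
grip_force: 0.0
```

```bash
python3 - <<'E'
from h import *
c=viewer.get_calibration("wrist"); p,d=viewer.read_camera("wrist"); cv2.imwrite("pics/wbox.png",p[:,:,::-1]); np.savez("wbox.npz",p=p,d=d,T=c["world_to_cam"])
P,u,v=cloud(c,d); near=np.hypot(P[:,0]-519,P[:,1]-230)<125
for lo,hi in ((66,90),(75,79.5),(75,90),(79.5,90)):
    m=near&(P[:,2]>lo)&(P[:,2]<hi); print(lo,hi,m.sum(),rect(P[m]),np.median(P[m][:,2]))
E
```

```text
66 90 5730 (520.3, 231.9, 137.7, 186.2, 10.8) 73.46830880667036
75 79.5 754 (519.7, 234.3, 126.3, 178.3, 11.39) 78.00637952341216
75 90 2241 (519.6, 234.3, 126.5, 178.1, 11.27) 80.06593536621786
79.5 90 1487 (520.2, 232.7, 124.6, 174.0, 10.74) 80.53313331160923
```

View pics/wbox.png

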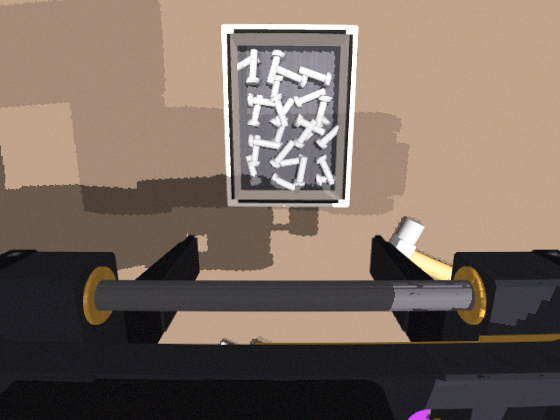

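The picture shows the box whole, at columns 223-357 and rows 27-207. The bead outline measures 137.7x186.2 mm against the expected 137x187, so it is consistent. Now to the lid.

Request:
arm_command:
  rows:
    - [[-0.166, -0.045, 0.027], 0]
    - [[-0.166, -0.045, 0.027], 0]
    - [[-0.166, -0.045, 0.027], 0]
    - [[-0.166, -0.045, 0.027], 0]
    - [[-0.166, -0.045, 0.027], 0]

```text
t: 2.85
eef_pos: [511.3, -57.4, 196.3]
tcp_rot: [3.141, 0.0, 1.757]
ft_force: [0.7, -0.9, 0.1]
opening: 0.997
grip_force: 0.0
```

Request:
arm_command:
  rows:
    - [[-0.166, -0.045, 0.027], 0]
    - [[-0.166, -0.045, 0.027], 0]
    - [[-0.166, -0.045, 0.027], 0]
    - [[-0.166, -0.045, 0.027], 0]
    - [[-0.166, -0.045, 0.027], 0]

```text
t: 3.35
eef_pos: [493.7, -271.9, 162.4]
tcp_rot: [3.141, 0.0, 1.756]
ft_force: [0.6, 0.3, -0.3]
opening: 1.003
grip_force: 0.0
```

Request:
arm_command:
  rows:
    - [[0, 0, 0], 0.04]
    - [[0, 0, 0], 0.04]
    - [[0, 0, 0], 0.04]
    - [[0, 0, 0], 0.037]
    - [[0, 0, 0], 0]
  claw: 0.6

```text
t: 3.85
eef_pos: [494.0, -270.2, 162.6]
tcp_rot: [-3.142, -0.0, 1.261]
ft_force: [0.2, -0.6, -0.4]
opening: 0.645
grip_force: 0.0
```

```bash
python3 - <<'E'
from h import *
s=state(); print(s["eef_pos"],s["tcp_rot"])
c=viewer.get_calibration("wrist"); p,d=viewer.read_camera("wrist"); cv2.imwrite("pics/wlid.png",p[:,:,::-1]); np.savez("wlid.npz",p=p,d=d,T=c["world_to_cam"])
P,u,v=cloud(c,d); col=p[v,u].astype(int); near=np.hypot(P[:,0]-517,P[:,1]+202)<125
white=(np.ptp(col,axis=1)<40)&(col.min(1)>200)
for lo,hi in ((9,50),(9,16),(28,50)):
    m=near&white&(P[:,2]>lo)&(P[:,2]<hi); print(lo,hi,m.sum(),rect(P[m]),np.median(P[m][:,2]))
E
```

```text
[ 494.02120432 -270.16305097  162.57981801] [-3.14155132e+00 -7.06704187e-05  1.26074127e+00]
9 50 19929 (518.6, -198.5, 130.9, 175.9, -17.96) 13.454896999596935
9 16 18543 (518.6, -198.5, 130.9, 175.9, -17.96) 13.347530096798078
28 50 1328 (519.1, -201.1, 12.5, 97.1, -17.78) 44.17535445557259
```

View pics/wlid.png

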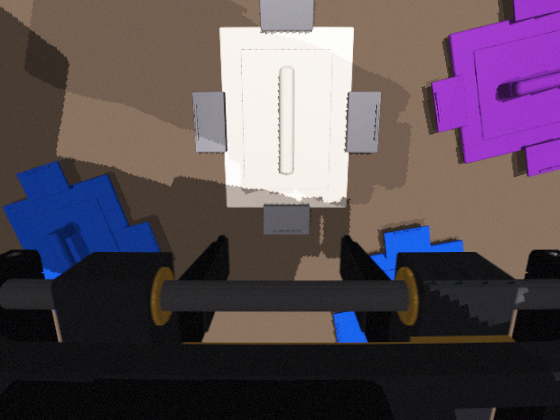

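The crop shows the white lid at columns 220-352 and rows 27-207, with plain grey clips and its bar at (287,120). This is the right one. The bar measures at (518.8,-201.2), yaw 72.2°.

Request:
arm_command:
  rows:
    - [[0.147, 0.005, 0], 0]
    - [[0.146, 0.005, 0], 0]
    - [[0, 0, 0.133], 0]
    - [[0, 0, 0.133], 0]
    - [[0, 0, 0.133], 0]

```text
t: 4.4
eef_pos: [519.1, -200.7, 62.1]
tcp_rot: [3.14, 0.0, 1.266]
ft_force: [1.3, -0.3, -0.1]
opening: 0.598
grip_force: 0.0
```

Request:
arm_command:
  rows:
    - [[0, 0, 0.06], 0]
    - [[0, 0, 0.06], 0]
    - [[0, 0, 0.04], 0]
    - [[0, 0, 0.01], 0]
    - [[0, 0, 0], 0]

```text
t: 4.9
eef_pos: [518.9, -201.1, 20.4]
tcp_rot: [-3.142, -0.0, 1.262]
ft_force: [0.1, -0.2, 0.6]
opening: 0.606
grip_force: 0.0
```

Request:
arm_command:
  rows:
    - [[0, 0, 0], 0]
    - [[0, 0, 0], 0]
    - [[0, 0, 0], 0]
    - [[0, 0, 0], 0]
    - [[0, 0, 0], 0]
  claw: 0

```text
t: 5.4
eef_pos: [518.9, -201.1, 20.5]
tcp_rot: [3.141, -0.0, 1.26]
ft_force: [0.3, 0.1, -0.5]
opening: 0.239
grip_force: 0.0
```

Request:
arm_command:
  rows:
    - [[0, 0, 0], 0]
    - [[0, 0, 0], 0]
    - [[0, 0, 0], 0]
    - [[0, 0, -0.02], 0]
    - [[0, 0, -0.04], 0]

```text
t: 5.9
eef_pos: [518.5, -201.0, 35.4]
tcp_rot: [-3.14, -0.0, 1.26]
ft_force: [0.3, 0.8, 0.7]
opening: 0.005
grip_force: 0.0
```

```bash
python3 - <<'E'
from h import *
print(state())
p,d=viewer.read_camera("wrist"); q,d2=viewer.read_camera("side")
a=cv2.resize(q[200:330,220:400],(540,390)); 
im=np.zeros((420+0,800,3),np.uint8); im[:300,:400]=cv2.resize(p,(400,300)); im[:390//1,400:]=a[:,70:470]
cv2.imwrite("pics/g1.png",im[:,:,::-1])
c=viewer.get_calibration("side");P,u,v=cloud(c,d2);col=q[v,u].astype(int)
m=(np.ptp(col,axis=1)<40)&(col.min(1)>170)&(np.hypot(P[:,0]-517,P[:,1]+202)<120)&(P[:,2]>5)
print(rect(P[m]),np.median(P[m][:,2]))
E
```

```text
{'t': 5.9, 'joints': array([-4.88587159e-01,  5.87849804e-01,  1.86734992e+00,  1.55643553e-04,
        6.87673095e-01, -1.78121169e-01]), 'qvel': array([ 0.00025091, -0.17584561, -0.07189352, -0.00058249,  0.23393531,
       -0.00025542]), 'tau': array([-2.06741868e-03, -5.66654992e+01, -1.64282995e+01,  4.70869057e-02,
       -4.86751925e-01, -2.22434824e-04]), 'eef_pos': array([ 518.50712354, -200.95902335,   35.3927034 ]), 'tcp_rot': array([-3.14035021e+00, -3.23900111e-04,  1.26020980e+00]), 'ft_force': array([0.32312255, 0.84422366, 0.66073293]), 'moment': array([-0.10321279,  0.17408816,  0.06062797]), 'grip_force': 0.0, 'opening': 0.0049321483312592335}
(511.4, -201.8, 144.2, 190.2, -17.74) 14.242365640759772
```

View pics/g1.png

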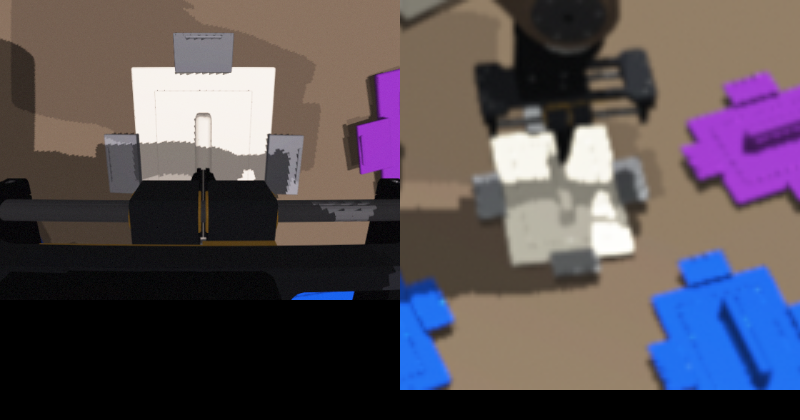

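```bash
python3 - <<'E'
from h import *
s=state()
R=Ro.from_euler("xyz",s["tcp_rot"]).as_matrix()
for n in ("wrist","side","top"):
    c=viewer.get_calibration(n); p,d=viewer.read_camera(n)
    P,u,v=cloud(c,d); Q=(P-s["eef_pos"])@R; col=p[v,u].astype(int).max(1)
    m=(abs(Q[:,0])<70)&(abs(Q[:,1])<30)&(Q[:,2]<40)&(Q[:,2]>-60)
    for lab,k in (("dark",col<70),("light",col>110)):
        mm=m&k
        for z0,z1 in ((-60,-30),(-30,-15),(-15,-5),(-5,3),(3,12)):
            q=Q[mm&(Q[:,2]>=z0)&(Q[:,2]<z1)]
            if len(q)>3: print(n,lab,(z0,z1),len(q),np.percentile(q,[3,97],axis=0).round(1).tolist())
E
```

```text
wrist dark (-60, -30) 446 [[10.9, -6.9, -58.0], [13.1, 6.3, -33.9]]
wrist light (-15, -5) 1518 [[4.9, -7.2, -8.6], [47.6, 4.5, -5.4]]
wrist light (-5, 3) 178 [[3.0, -8.0, -4.9], [49.5, 5.7, -1.3]]
wrist light (3, 12) 42 [[46.9, -7.8, 3.5], [49.5, 5.1, 10.4]]
side dark (-60, -30) 11 [[-14.2, -6.2, -57.8], [-5.3, 2.7, -42.0]]
side light (-60, -30) 8 [[-15.5, -6.9, -57.4], [-3.6, 6.2, -32.8]]
side light (-15, -5) 69 [[-51.6, -8.6, -13.5], [41.3, 4.0, -5.4]]
side light (-5, 3) 20 [[-52.8, -8.2, -4.9], [20.7, 4.9, 2.7]]
side light (3, 12) 8 [[-54.7, -7.9, 3.7], [-47.6, 2.5, 11.7]]
```

```bash
python3 - <<'E'
from h import *
s=state(); R=Ro.from_euler("xyz",s["tcp_rot"]).as_matrix()
out=[]
for n in ("wrist","side"):
    c=viewer.get_calibration(n); p,d=viewer.read_camera(n); T=np.array(c["world_to_cam"])
    im=p[:,:,::-1].copy(); k=4
    X=s["eef_pos"]+np.array([[0,0,z] for z in (0,-20,-40,-60)])@R.T
    C=X@T[:3,:3].T+T[:3,3]; C=C*[1,-1,-1]
    uv=cv2.projectPoints(C,np.zeros(3),np.zeros(3),np.array(c["camera_matrix"]),np.array(c["dist_coeffs"]))[0].reshape(-1,2)
    print(n,uv.round().tolist())
    w=48 if n=="side" else 90
    cu,cv_=uv[0].astype(int); cv_-=15; cr=im[cv_-w:cv_+w,cu-w:cu+w]; f=390/(2*w)
    cr=cv2.resize(cr,(390,390),interpolation=cv2.INTER_CUBIC)
    for (a,b),colr in zip(uv,((0,0,255),(0,255,0),(255,0,0),(0,255,255))):
        cv2.circle(cr,(int((a-cu+w)*f)+0,int((b-cv_+w)*f)),3,colr,1)
    out.append(cr)
    if n=="wrist":
        i,j=uv[0].astype(int); print("depth col",[(r,int(d[r,i])) for r in range(j-60,j+60,6)])
cv2.imwrite("pics/g2.png",np.hstack(out))
E
```

```text
wrist [[285.0, 237.0], [285.0, 248.0], [285.0, 262.0], [285.0, 279.0]]
depth col [(176, 195), (182, 195), (188, 196), (194, 197), (200, 198), (206, 199), (212, 200), (218, 200), (224, 202), (230, 202), (236, 204), (242, 171), (248, 163), (254, 156), (260, 149), (266, 143), (272, 143), (278, 143), (284, 84), (290, 84)]
side [[297.0, 259.0], [297.0, 255.0], [297.0, 251.0], [297.0, 247.0]]
```

View pics/g2.png

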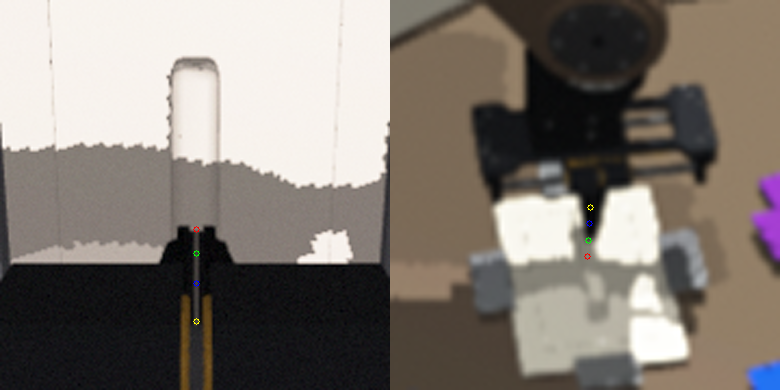

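The fingertips end about 29 mm short of the reported TCP in both cameras, at roughly tool z −29, so they closed above the bar. I reopen and go lower, watching the force.

Request:
arm_command:
  rows:
    - [[0, -0.004, 0], 0]
    - [[0, 0, 0], 0]
    - [[0, 0, 0], 0]
    - [[0, 0, 0], 0]
    - [[0, 0, 0], 0]
  claw: 0.5

```text
t: 6.75
eef_pos: [517.9, -200.8, 35.3]
tcp_rot: [-3.142, -0.0, 1.26]
ft_force: [0.6, -0.3, 0.5]
opening: 0.368
grip_force: 0.0
```

Request:
arm_command:
  rows:
    - [[0, 0, 0.04], 0]
    - [[0, 0, 0.04], 0]
    - [[0, 0, 0.02], 0]
    - [[0, 0, 0.02], 0]
    - [[0, 0, 0.0], 0]

```text
t: 7.25
eef_pos: [517.5, -200.6, 4.5]
tcp_rot: [-3.14, -0.0, 1.26]
ft_force: [0.2, 0.2, -0.3]
opening: 0.499
grip_force: 0.0
```

```bash
python3 - <<'E'
from h import *
s=state(); R=Ro.from_euler("xyz",s["tcp_rot"]).as_matrix(); print(s["eef_pos"],s["opening"])
for n in ("wrist","side"):
    c=viewer.get_calibration(n); p,d=viewer.read_camera(n)
    P,u,v=cloud(c,d); Q=(P-s["eef_pos"])@R; col=p[v,u].astype(int).max(1)
    m=(abs(Q[:,0])<16)&(abs(Q[:,1])<50)&(abs(Q[:,1])>13)&(Q[:,2]<15)&(Q[:,2]>-90)&(P[:,2]>18)
    for z in range(-90,15,10):
        q=Q[m&(Q[:,2]>=z)&(Q[:,2]<z+10)]
        if len(q)>3: print(n,z,len(q),np.percentile(q,[3,97],axis=0).round(1).tolist())
E
```

```text
[ 517.54811727 -200.63532097    4.49163291] 0.4993382080316586
wrist -90 685 [[-9.4, -32.9, -89.4], [13.0, 32.2, -80.3]]
wrist -80 601 [[-8.1, -32.8, -79.7], [13.0, 32.1, -70.3]]
wrist -70 498 [[3.4, -31.8, -69.6], [13.0, 30.9, -60.4]]
wrist -60 439 [[-1.9, -30.6, -59.6], [13.0, 29.9, -50.3]]
wrist -50 377 [[-6.3, -29.3, -49.8], [13.0, 29.1, -40.3]]
wrist -40 247 [[-8.4, -27.7, -39.8], [12.9, 27.3, -32.0]]
side -90 14 [[-14.6, -33.5, -88.4], [7.5, 31.2, -81.7]]
side -80 15 [[-14.2, -31.5, -79.2], [-0.9, 30.3, -72.2]]
side -70 16 [[-14.9, -32.9, -69.5], [-1.9, 32.1, -60.3]]
side -60 6 [[-13.2, -28.6, -59.2], [-6.7, 29.3, -50.9]]
side -50 11 [[-11.9, -30.9, -49.9], [-3.2, 29.9, -41.8]]
side -40 8 [[-12.0, -26.1, -39.4], [8.2, 27.1, -33.2]]
side -20 18 [[-12.6, -41.0, -17.3], [14.3, 43.9, -13.5]]
```

Tips confirmed at tool z ≈ −31, with TCP 4.5 and no contact. I go down another 14 mm and grip.

Request:
arm_command:
  rows:
    - [[0, 0, 0.02], 0]
    - [[0, 0, 0.02], 0]
    - [[0, 0, 0.016], 0]
    - [[0, 0, 0], 0]
    - [[0, 0, 0], 0]

```text
t: 7.85
eef_pos: [517.8, -200.8, -8.7]
tcp_rot: [-3.141, -0.0, 1.26]
ft_force: [-0.9, 0.1, -0.1]
opening: 0.499
grip_force: 0.0
```

Request:
arm_command:
  rows:
    - [[0, 0, 0], 0]
    - [[0, 0, 0], 0]
    - [[0, 0, 0], 0]
    - [[0, 0, 0], 0]
    - [[0, 0, 0], 0]
  claw: 0

```text
t: 8.35
eef_pos: [518.0, -200.8, -8.6]
tcp_rot: [3.141, -0.0, 1.26]
ft_force: [-1.0, 0.3, -0.2]
opening: 0.14
grip_force: 30.0
```

Request:
arm_command:
  rows:
    - [[0, 0, 0], 0]
    - [[0, 0, 0], 0]
    - [[0, 0, 0], 0]
    - [[0, 0, 0], 0]
    - [[0, 0, 0], 0]

```text
t: 8.85
eef_pos: [518.0, -200.8, -8.6]
tcp_rot: [3.141, -0.0, 1.26]
ft_force: [0.2, 0.7, 2.0]
opening: 0.147
grip_force: 30.0
```

Request:
arm_command:
  rows:
    - [[0, 0, -0.02], 0]
    - [[0, 0, -0.08], 0]
    - [[0, 0, -0.14], 0]
    - [[0, 0, -0.14], 0]
    - [[0, 0, -0.1], 0]

```text
t: 9.35
eef_pos: [517.8, -200.8, 113.4]
tcp_rot: [3.141, 0.0, 1.26]
ft_force: [-0.2, -0.3, -3.0]
opening: 0.144
grip_force: 30.0
```

Request:
arm_command:
  rows:
    - [[0.069, -0.022, 0], 0]
    - [[0.138, -0.043, 0], 0]
    - [[0.138, -0.043, 0], 0]
    - [[0.138, -0.043, 0], 0]
    - [[0.138, -0.043, 0], 0]

```text
t: 9.85
eef_pos: [517.8, -35.9, 110.2]
tcp_rot: [-3.139, 0.0, 1.26]
ft_force: [0.8, -0.3, -2.8]
opening: 0.146
grip_force: 30.0
```

Request:
arm_command:
  rows:
    - [[0.138, -0.043, 0], 0]
    - [[0.138, -0.043, 0], 0]
    - [[0.138, -0.043, 0], 0]
    - [[0.138, -0.043, 0], 0]
    - [[0.138, -0.043, 0], 0]

```text
t: 10.35
eef_pos: [519.1, 144.6, 110.1]
tcp_rot: [-3.139, 0.001, 1.261]
ft_force: [-0.0, -0.1, -1.8]
opening: 0.143
grip_force: 30.0
```

Request:
arm_command:
  rows:
    - [[0.138, -0.043, 0], 0]
    - [[0.138, -0.043, 0], 0]
    - [[0.069, -0.022, 0], 0]
    - [[0, 0, 0], -0.04]
    - [[0, 0, 0], -0.04]

```text
t: 10.85
eef_pos: [519.6, 234.0, 109.8]
tcp_rot: [-3.139, 0.001, 1.518]
ft_force: [-0.7, 0.2, -2.2]
opening: 0.144
grip_force: 30.0
```

Request:
arm_command:
  rows:
    - [[0, 0, 0], -0.04]
    - [[0, 0, 0], -0.039]
    - [[0, 0, 0], 0]
    - [[0, 0, 0], 0]
    - [[0, 0, 0], 0]

```text
t: 11.35
eef_pos: [520.9, 233.0, 110.9]
tcp_rot: [-3.141, -0.0, 1.757]
ft_force: [-0.2, 0.7, -2.4]
opening: 0.144
grip_force: 30.0
```

```bash
python3 - <<'E'
from h import *
s=state(); R=Ro.from_euler("xyz",s["tcp_rot"]).as_matrix(); print(s["eef_pos"],s["tcp_rot"],s["ft_force"],s["moment"],s["opening"])
def tgt(x,y):
    d=R.T@(np.array([x,y,s["eef_pos"][2]])-s["eef_pos"]); print("to target mm",d.round(2))
tgt(520.2,232.3)
# lid pose in tool frame as held
c=viewer.get_calibration("wrist"); p,d=viewer.read_camera("wrist"); P,u,v=cloud(c,d); Q=(P-s["eef_pos"])@R; col=p[v,u].astype(int)
w=(np.ptp(col,axis=1)<45)&(col.min(1)>125)&(abs(Q[:,0])<130)&(abs(Q[:,1])<85)
for lo,hi in ((-26,-18),(-60,-45)):
    m=w&(Q[:,2]>lo)&(Q[:,2]<hi); print(m.sum(), np.percentile(Q[m],[.3,50,99.7],axis=0).round(1).tolist(), rect(Q[m]))
E
```

```text
[520.86385479 233.02641737 110.94746175] [-3.14082552e+00 -5.36587193e-06  1.75719098e+00] [-0.21639304  0.70689057 -2.37340075] [-0.038926   -0.0488245   0.04229944] 0.144001764345058
to target mm [-0.59 -0.79  0.  ]
26281 [[-57.8, -65.1, -24.1], [60.7, 10.3, -21.6], [90.0, 65.0, -19.1]] (13.8, 0.0, 131.9, 153.0, 89.9)
584 [[-40.0, -6.6, -54.2], [45.2, 0.9, -51.9], [49.6, 7.1, -45.2]] (4.2, 0.6, 13.6, 91.0, 89.37)
```

Request:
arm_command:
  rows:
    - [[-0.0025, -0.003, 0], 0]
    - [[0, 0, 0.05], 0]
    - [[0, 0, 0.05], 0]
    - [[0, 0, 0.03], 0]
    - [[0, 0, 0.01], 0]

```text
t: 11.9
eef_pos: [520.1, 231.9, 74.9]
tcp_rot: [-3.139, 0.0, 1.76]
ft_force: [-0.5, 0.0, -3.1]
opening: 0.144
grip_force: 30.0
```

Request:
arm_command:
  rows:
    - [[0, 0, 0.006], 0]
    - [[0, 0, 0.006], 0]
    - [[0, 0, 0.006], 0]
    - [[0, 0, 0], 0]
    - [[0, 0, 0], 0]

```text
t: 12.4
eef_pos: [520.8, 232.1, 72.1]
tcp_rot: [3.141, -0.0, 1.76]
ft_force: [-1.2, 0.1, -2.4]
opening: 0.147
grip_force: 30.0
```

Request:
arm_command:
  rows:
    - [[0, 0, 0.006], 0]
    - [[0, 0, 0.006], 0]
    - [[0, 0, 0.004], 0]
    - [[0, 0, 0], 0]
    - [[0, 0, 0], 0]

```text
t: 12.9
eef_pos: [520.7, 232.1, 67.9]
tcp_rot: [-3.142, -0.0, 1.76]
ft_force: [1.2, 0.8, -3.1]
opening: 0.143
grip_force: 30.0
```

Request:
arm_command:
  rows:
    - [[0, 0, 0.004], 0]
    - [[0, 0, 0.004], 0]
    - [[0, 0, 0.002], 0]
    - [[0, 0, 0], 0]
    - [[0, 0, 0], 0]

```text
t: 13.4
eef_pos: [520.7, 232.1, 65.4]
tcp_rot: [3.142, -0.0, 1.76]
ft_force: [-0.1, -0.4, -2.8]
opening: 0.142
grip_force: 30.0
```

Request:
arm_command:
  rows:
    - [[0, 0, 0.002], 0]
    - [[0, 0, 0.002], 0]
    - [[0, 0, 0], 0]
    - [[0, 0, 0], 0]
    - [[0, 0, 0], 0]

```text
t: 13.9
eef_pos: [520.7, 232.1, 64.4]
tcp_rot: [3.141, -0.0, 1.76]
ft_force: [-1.1, -0.5, -3.2]
opening: 0.144
grip_force: 30.0
```

Still carrying the full weight. I go a bit lower until the force rises.

Request:
arm_command:
  rows:
    - [[0, 0, 0.002], 0]
    - [[0, 0, 0.002], 0]
    - [[0, 0, 0], 0]
    - [[0, 0, 0], 0]
    - [[0, 0, 0], 0]

```text
t: 14.4
eef_pos: [520.7, 232.2, 63.9]
tcp_rot: [3.141, -0.0, 1.76]
ft_force: [-2.9, -0.6, 5.2]
opening: 0.149
grip_force: 30.0
```

Request:
arm_command:
  rows:
    - [[0, 0, 0.002], 0]
    - [[0, 0, 0], 0]
    - [[0, 0, 0], 0]
    - [[0, 0, 0], 0]
    - [[0, 0, 0], 0]

```text
t: 14.9
eef_pos: [520.8, 232.2, 63.7]
tcp_rot: [3.141, -0.0, 1.76]
ft_force: [-3.8, -1.1, 9.4]
opening: 0.147
grip_force: 30.0
```

The lid is seated: contact came at grip height 111.5 against the expected 111.8. I release and rise.

Request:
arm_command:
  rows:
    - [[0, 0, -0.002], 0]
    - [[0, 0, 0], 0]
    - [[0, 0, 0], 0]
    - [[0, 0, 0], 0]
    - [[0, 0, 0], 0]
  claw: 0.45

```text
t: 15.4
eef_pos: [520.7, 232.1, 63.3]
tcp_rot: [-3.142, -0.0, 1.76]
ft_force: [-0.1, 1.2, -0.3]
opening: 0.443
grip_force: 0.0
```

Request:
arm_command:
  rows:
    - [[0, 0, -0.02], 0]
    - [[0, 0, -0.06], 0]
    - [[0, 0, -0.16], 0]
    - [[0, 0, -0.18], 0]
    - [[0, 0, -0.18], 0]

```text
t: 15.9
eef_pos: [520.4, 232.0, 215.3]
tcp_rot: [-3.141, -0.0, 1.76]
ft_force: [0.3, -0.4, 0.3]
opening: 0.449
grip_force: 0.0
```

Request:
arm_command:
  rows:
    - [[-0.14, 0, 0], 0]
    - [[-0.14, 0, 0], 0]
    - [[0, 0, 0], 0]
    - [[0, 0, 0], 0]
    - [[0, 0, 0], 0]
  claw: 0

```text
t: 16.4
eef_pos: [533.7, 163.9, 213.5]
tcp_rot: [3.142, -0.0, 1.76]
ft_force: [-0.3, 0.3, -0.2]
opening: 0.089
grip_force: 0.0
```

```bash
python3 - <<'E'
from h import *
s=state(); R=Ro.from_euler("xyz",s["tcp_rot"]).as_matrix(); print(s["eef_pos"],s["tcp_rot"],s["opening"])
c=viewer.get_calibration("wrist"); p,d=viewer.read_camera("wrist"); cv2.imwrite("pics/wplaced.png",p[:,:,::-1])
P,u,v=cloud(c,d); col=p[v,u].astype(int)
w=(np.ptp(col,axis=1)<45)&(col.min(1)>125)&(np.hypot(P[:,0]-520.8,P[:,1]-232)<125)
for lo,hi in ((80,92),(110,122)):
    m=w&(P[:,2]>lo)&(P[:,2]<hi); print("lid",lo,m.sum(),rect(P[m]),np.median(P[m][:,2]))
L=(P-[520.9,231.8,0])@R*[1,1,1]   # L: tool x (long), tool y (short) about lid centre
for nm,ax,sg,h in (("+tx",0,1,90),("-tx",0,-1,90),("+ty",1,1,65),("-ty",1,-1,65)):
    o=L[:,ax]*sg; m=(abs(L[:,1-ax])<20)&(P[:,2]>60)
    prof=[]
    for k in range(h-2,h+40,5):
        q=m&(o>k)&(o<k+5); prof.append((k-h,round(float(np.median(P[q][:,2])),1) if q.sum()>3 else None))
    print(nm,prof)
E
```

```text
[533.706296   163.88845182 213.48131276] [ 3.14155976e+00 -2.58468236e-04  1.75997638e+00] 0.08877213538807548
lid 80 19837 (509.2, 230.0, 166.3, 186.0, 8.13) 86.17552989973893
lid 110 1772 (520.7, 231.9, 13.7, 99.3, 11.27) 116.8657345396918
+tx [(-2, 93.9), (3, 95.4), (8, 96.8), (13, 97.9), (18, None), (23, None), (28, None), (33, None), (38, None)]
-tx [(-2, 93.3), (3, 93.4), (8, 93.7), (13, 93.9), (18, 94.2), (23, 94.8), (28, None), (33, None), (38, None)]
+ty [(-2, 93.5), (3, 93.8), (8, 94.1), (13, 94.5), (18, 94.7), (23, 95.7), (28, 94.1), (33, None), (38, None)]
-ty [(-2, 93.4), (3, 92.9), (8, 92.6), (13, 92.1), (18, 91.7), (23, 91.8), (28, 90.9), (33, None), (38, None)]
```

View pics/wplaced.png

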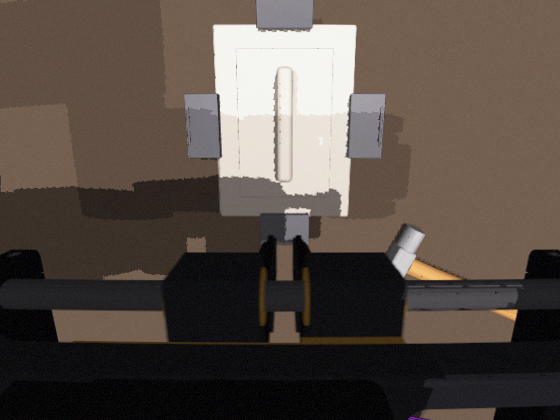

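The lid sits square with all clips open: the bar is at (285,125), the clips at (203,126), (366,126), (285,14) and (285,227). The clip tops are level at 93.5, so the hinge is at ≈87 mm and the lip at ≈68 mm, just under the bead as it should be. I start with the near end clip (tool −x side).

Request:
arm_command:
  rows:
    - [[-0.108, 0, 0], 0]
    - [[-0.107, 0, 0], 0]
    - [[0, 0, 0.173], 0]
    - [[0, 0, 0.173], 0]
    - [[0, 0, 0.173], 0]
  claw: 0

```text
t: 16.95
eef_pos: [543.9, 111.2, 82.4]
tcp_rot: [3.14, -0.0, 1.761]
ft_force: [1.2, 0.1, 0.5]
opening: 0.007
grip_force: 0.0
```

Request:
arm_command:
  rows:
    - [[0, 0, 0.037], 0]
    - [[0, 0, 0.037], 0]
    - [[0, 0, 0.037], 0]
    - [[0.005, 0, 0.024], 0]
    - [[0.012, 0, 0.023], 0]

```text
t: 17.45
eef_pos: [543.9, 114.8, 44.8]
tcp_rot: [3.139, 0.0, 1.76]
ft_force: [0.6, -1.9, 0.9]
opening: 0.005
grip_force: 0.7
```

Request:
arm_command:
  rows:
    - [[0.009, 0, 0.009], 0]
    - [[0.009, 0, 0.009], 0]
    - [[0, 0, 0], 0]
    - [[0, 0, 0], 0]
    - [[0, 0, 0], 0]

```text
t: 17.95
eef_pos: [542.3, 119.2, 39.8]
tcp_rot: [3.141, -0.0, 1.76]
ft_force: [-0.4, -0.0, 0.5]
opening: 0.003
grip_force: 0.0
```

Request:
arm_command:
  rows:
    - [[0.002, 0, 0.004], 0]
    - [[0.002, 0, 0.004], 0]
    - [[0.002, 0, 0.003], 0]
    - [[0.002, 0, 0.003], 0]
    - [[0, 0, 0], 0]

```text
t: 18.45
eef_pos: [541.9, 121.2, 36.0]
tcp_rot: [-3.142, -0.0, 1.76]
ft_force: [0.1, -0.1, 0.8]
opening: 0.008
grip_force: 0.3
```

Request:
arm_command:
  rows:
    - [[0.002, 0, 0.002], 0]
    - [[0.002, 0, 0.002], 0]
    - [[0.002, 0, 0.002], 0]
    - [[0, 0, 0], 0]
    - [[0, 0, 0], 0]

```text
t: 18.95
eef_pos: [541.7, 122.6, 34.7]
tcp_rot: [3.141, -0.0, 1.76]
ft_force: [0.5, -1.5, 1.6]
opening: 0.005
grip_force: 1.2
```

Request:
arm_command:
  rows:
    - [[0.002, 0, 0.002], 0]
    - [[0.002, 0, 0.002], 0]
    - [[0.002, 0, 0.002], 0]
    - [[0, 0, 0], 0]
    - [[0, 0, 0], 0]

```text
t: 19.45
eef_pos: [541.4, 124.2, 33.0]
tcp_rot: [3.141, -0.0, 1.76]
ft_force: [1.2, -0.6, 0.3]
opening: 0.007
grip_force: 0.6
```

Request:
arm_command:
  rows:
    - [[0.002, 0, 0.001], 0]
    - [[0.002, 0, 0.001], 0]
    - [[0.002, 0, 0.001], 0]
    - [[0, 0, 0], 0]
    - [[0, 0, 0], 0]

```text
t: 19.95
eef_pos: [541.4, 124.7, 32.8]
tcp_rot: [3.141, 0.001, 1.76]
ft_force: [-0.5, -9.3, 6.1]
opening: 0.006
grip_force: 4.6
```

Request:
arm_command:
  rows:
    - [[0.002, 0, 0.001], 0]
    - [[0.002, 0, 0.001], 0]
    - [[0.002, 0, 0.001], 0]
    - [[0, 0, 0], 0]
    - [[0, 0, 0], 0]

```text
t: 20.45
eef_pos: [541.4, 125.3, 32.6]
tcp_rot: [3.141, 0.002, 1.76]
ft_force: [-0.0, -18.7, 13.3]
opening: 0.003
grip_force: 8.9
```

Request:
arm_command:
  rows:
    - [[-0.01, 0, 0], 0]
    - [[-0.03, 0, 0], 0]
    - [[-0.06, 0, -0.06], 0]
    - [[-0.06, 0, -0.06], 0]
    - [[0, 0, 0], 0]

```text
t: 20.95
eef_pos: [549.3, 86.7, 62.8]
tcp_rot: [3.139, 0.0, 1.758]
ft_force: [0.1, 0.5, -0.1]
opening: 0.006
grip_force: 0.0
```

```bash
cat >> h.py <<'E'
C0=np.array([520.8,232.0]); PSI=1.76
TX=np.array([np.cos(PSI),np.sin(PSI)]); TY=np.array([np.sin(PSI),-np.cos(PSI)])
def profiles(cam="wrist"):
    """height profile outward from each hinge, at clip middle; returns picture"""
    c=viewer.get_calibration(cam); p,d=viewer.read_camera(cam); P,u,v=cloud(c,d)
    a=(P[:,:2]-C0)@TX; b=(P[:,:2]-C0)@TY
    for nm,o,w,h in (("+tx",a,b,90),("-tx",-a,b,90),("+ty",b,a,65),("-ty",-b,a,65)):
        r=[]
        for k in range(-6,36,3):
            q=(abs(w)<22)&(o-h>k)&(o-h<=k+3)&(P[:,2]<105)
            r.append((k,round(float(np.median(P[q][:,2]))) if q.sum()>5 else None))
        print(cam,nm,r)
    return p
E
python3 - <<'E'
from h import *
s=state(); print(s["eef_pos"],s["ft_force"])
p=profiles("wrist"); profiles("top"); cv2.imwrite("pics/w3.png",p[:,:,::-1])
E
```

```text
[549.29425481  86.65746475  62.77357279] [ 0.11036557  0.54994498 -0.14133048]
wrist +tx [(-6, None), (-3, None), (0, None), (3, None), (6, None), (9, None), (12, None), (15, None), (18, None), (21, None), (24, None), (27, None), (30, None), (33, None)]
wrist -tx [(-6, 85), (-3, 88), (0, 89), (3, 89), (6, 88), (9, None), (12, None), (15, -1), (18, 0), (21, -1), (24, -1), (27, 0), (30, -1), (33, -1)]
wrist +ty [(-6, 85), (-3, 92), (0, 93), (3, 93), (6, 93), (9, 94), (12, 94), (15, 94), (18, 94), (21, 94), (24, 95), (27, 94), (30, 0), (33, -1)]
wrist -ty [(-6, 85), (-3, 90), (0, 93), (3, 92), (6, 92), (9, 92), (12, 92), (15, 91), (18, 91), (21, 91), (24, 91), (27, 90), (30, 0), (33, -1)]
top +tx [(-6, 87), (-3, 95), (0, 95), (3, 96), (6, 97), (9, 96), (12, 98), (15, 98), (18, 100), (21, 100), (24, 100), (27, None), (30, 2), (33, None)]
top -tx [(-6, None), (-3, None), (0, None), (3, None), (6, None), (9, None), (12, None), (15, None), (18, None), (21, None), (24, None), (27, None), (30, None), (33, None)]
top +ty [(-6, 86), (-3, 93), (0, 94), (3, 93), (6, 93), (9, 94), (12, 95), (15, 96), (18, 95), (21, 97), (24, 96), (27, None), (30, None), (33, None)]
top -ty [(-6, None), (-3, None), (0, None), (3, None), (6, None), (9, None), (12, None), (15, None), (18, None), (21, None), (24, None), (27, None), (30, None), (33, None)]
```

View pics/w3.png

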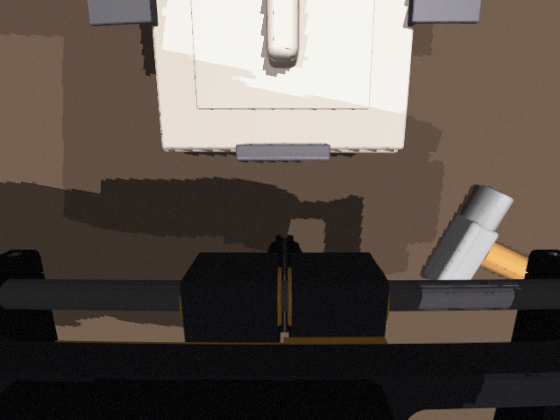

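The picture shows the near end clip at (283,152), folded flat against the rim and staying there. No leg shows beyond its top edge, so θ ≤ 0.1 and it is caught; the last force was the hard stop. Next is the opposite end clip.

Request:
arm_command:
  rows:
    - [[0, 0, -0.085], 0]
    - [[0, 0, -0.085], 0]
    - [[0.18, -0.003, 0], 0]
    - [[0.18, 0, 0], 0]
    - [[0.18, 0, 0], 0]

```text
t: 21.55
eef_pos: [521.1, 222.1, 103.3]
tcp_rot: [-3.141, -0.0, 1.759]
ft_force: [0.5, -0.7, 0.4]
opening: 0.003
grip_force: 0.0
```

Request:
arm_command:
  rows:
    - [[0.18, 0, 0], 0]
    - [[0.18, 0, 0], 0]
    - [[0.184, 0, 0], 0]
    - [[0, 0, 0], 0]
    - [[0, 0, 0.09], 0]

```text
t: 22.05
eef_pos: [496.4, 356.1, 82.3]
tcp_rot: [3.139, -0.001, 1.763]
ft_force: [0.1, 0.0, -0.3]
opening: 0.004
grip_force: 0.0
```

Request:
arm_command:
  rows:
    - [[0, 0, 0.037], 0]
    - [[0, 0, 0.037], 0]
    - [[0, 0, 0.037], 0]
    - [[-0.005, 0, 0.024], 0]
    - [[-0.012, 0, 0.023], 0]

```text
t: 22.55
eef_pos: [497.6, 349.4, 41.8]
tcp_rot: [3.142, -0.0, 1.76]
ft_force: [-0.6, 0.9, 0.6]
opening: -0.0
grip_force: 0.4
```

Request:
arm_command:
  rows:
    - [[-0.009, 0, 0.009], 0]
    - [[-0.009, 0, 0.009], 0]
    - [[0, 0, 0], 0]
    - [[0, 0, 0], 0]
    - [[0, 0, 0], 0]

```text
t: 23.05
eef_pos: [498.5, 345.2, 37.9]
tcp_rot: [3.141, -0.0, 1.76]
ft_force: [-0.3, -0.2, 0.2]
opening: 0.003
grip_force: 0.0
```

Request:
arm_command:
  rows:
    - [[-0.002, 0, 0.002], 0]
    - [[-0.002, 0, 0.002], 0]
    - [[-0.002, 0, 0.002], 0]
    - [[-0.002, 0, 0.002], 0]
    - [[-0.002, 0, 0.002], 0]

```text
t: 23.55
eef_pos: [498.8, 342.7, 35.1]
tcp_rot: [3.142, -0.0, 1.76]
ft_force: [0.5, 0.8, 0.4]
opening: 0.005
grip_force: 0.2
```

Request:
arm_command:
  rows:
    - [[-0.002, 0, 0.002], 0]
    - [[-0.002, 0, 0.002], 0]
    - [[-0.002, 0, 0.002], 0]
    - [[-0.002, 0, 0.002], 0]
    - [[0, 0, 0], 0]

```text
t: 24.05
eef_pos: [499.2, 340.8, 33.2]
tcp_rot: [3.141, -0.0, 1.76]
ft_force: [0.0, 2.8, 1.2]
opening: 0.003
grip_force: 1.0
```

Request:
arm_command:
  rows:
    - [[-0.002, 0, 0.002], 0]
    - [[-0.002, 0, 0.001], 0]
    - [[0, 0, 0], 0]
    - [[0, 0, 0], 0]
    - [[0, 0, 0], 0]

```text
t: 24.55
eef_pos: [499.4, 339.8, 32.4]
tcp_rot: [3.141, -0.0, 1.76]
ft_force: [-0.4, 2.7, 2.2]
opening: 0.006
grip_force: 1.4
```

Request:
arm_command:
  rows:
    - [[-0.002, 0, 0.001], 0]
    - [[-0.002, 0, 0.001], 0]
    - [[0, 0, 0], 0]
    - [[0, 0, 0], 0]
    - [[0, 0, 0], 0]

```text
t: 25.05
eef_pos: [499.5, 338.7, 31.8]
tcp_rot: [-3.142, 0.0, 1.76]
ft_force: [0.5, 1.3, 0.9]
opening: 0.008
grip_force: 0.6
```

Request:
arm_command:
  rows:
    - [[-0.002, 0, 0.001], 0]
    - [[-0.002, 0, 0.001], 0]
    - [[0, 0, 0], 0]
    - [[0, 0, 0], 0]
    - [[0, 0, 0], 0]

```text
t: 25.55
eef_pos: [499.6, 337.6, 31.3]
tcp_rot: [-3.141, 0.0, 1.76]
ft_force: [-0.6, -0.3, -0.2]
opening: 0.004
grip_force: 0.0
```

Request:
arm_command:
  rows:
    - [[-0.002, 0, 0.001], 0]
    - [[-0.002, 0, 0.001], 0]
    - [[0, 0, 0], 0]
    - [[0, 0, 0], 0]
    - [[0, 0, 0], 0]

```text
t: 26.05
eef_pos: [499.7, 337.5, 31.2]
tcp_rot: [3.141, -0.001, 1.76]
ft_force: [-3.4, 4.6, 3.0]
opening: 0.004
grip_force: 2.8
```

Request:
arm_command:
  rows:
    - [[-0.002, 0, 0.001], 0]
    - [[-0.002, 0, 0.001], 0]
    - [[0, 0, 0], 0]
    - [[0, 0, 0], 0]
    - [[0, 0, 0], 0]

```text
t: 26.55
eef_pos: [499.8, 337.5, 31.1]
tcp_rot: [3.14, -0.002, 1.76]
ft_force: [-6.3, 11.7, 7.3]
opening: 0.004
grip_force: 6.0
```

Request:
arm_command:
  rows:
    - [[0.01, 0, 0], 0]
    - [[0.03, 0, 0], 0]
    - [[0.08, 0, -0.06], 0]
    - [[0.08, 0, -0.06], 0]
    - [[0, 0, 0], 0]

```text
t: 27.05
eef_pos: [491.0, 387.3, 61.9]
tcp_rot: [3.139, -0.001, 1.761]
ft_force: [0.1, 0.4, -0.5]
opening: 0.008
grip_force: 0.0
```

```bash
python3 - <<'E'
from h import *
s=state(); print(s["eef_pos"],s["ft_force"])
profiles("side");profiles("top")
E
```

```text
[491.02259732 387.25999888  61.87886709] [ 0.06068561  0.42192512 -0.528096  ]
side +tx [(-6, 87), (-3, None), (0, 89), (3, None), (6, None), (9, None), (12, None), (15, None), (18, None), (21, None), (24, None), (27, None), (30, None), (33, None)]
side -tx [(-6, 26), (-3, 29), (0, 48), (3, 63), (6, 74), (9, 66), (12, 3), (15, 0), (18, 0), (21, -1), (24, 0), (27, None), (30, -1), (33, 1)]
side +ty [(-6, 86), (-3, 84), (0, None), (3, 93), (6, 95), (9, 97), (12, 95), (15, None), (18, 94), (21, 97), (24, 94), (27, None), (30, None), (33, None)]
side -ty [(-6, 30), (-3, 30), (0, 39), (3, 80), (6, 5), (9, 90), (12, 46), (15, 4), (18, 6), (21, 90), (24, 4), (27, 86), (30, 91), (33, 2)]
top +tx [(-6, 85), (-3, 89), (0, 89), (3, 91), (6, None), (9, None), (12, None), (15, None), (18, None), (21, None), (24, None), (27, -2), (30, 2), (33, 0)]
top -tx [(-6, 84), (-3, 87), (0, 90), (3, 88), (6, 64), (9, -1), (12, -1), (15, 1), (18, 1), (21, 0), (24, 0), (27, 0), (30, 2), (33, 0)]
top +ty [(-6, 85), (-3, 92), (0, 94), (3, 92), (6, 94), (9, 94), (12, 94), (15, 95), (18, 95), (21, 95), (24, 96), (27, None), (30, None), (33, None)]
top -ty [(-6, 85), (-3, 91), (0, 93), (3, 93), (6, 92), (9, 92), (12, 92), (15, 89), (18, 88), (21, 90), (24, 5), (27, 88), (30, 3), (33, -1)]
```

Request:
arm_command:
  rows:
    - [[0, 0, -0.086], 0]
    - [[0, 0, -0.086], 0]
    - [[-0.126, -0.078, 0], 0]
    - [[-0.126, -0.078, 0], 0]
    - [[-0.126, -0.078, 0], 0]

```text
t: 27.65
eef_pos: [449.9, 279.0, 102.5]
tcp_rot: [-3.14, 0.001, 1.76]
ft_force: [0.5, 0.7, 0.1]
opening: 0.006
grip_force: 0.0
```

Request:
arm_command:
  rows:
    - [[-0.126, -0.078, 0], 0]
    - [[-0.126, -0.078, 0], 0]
    - [[0, 0, 0], -0.0455]
    - [[0, 0, 0], -0.0455]
    - [[0, 0, 0], -0.0455]

```text
t: 28.15
eef_pos: [424.2, 210.7, 102.8]
tcp_rot: [-3.14, -0.0, 2.193]
ft_force: [0.1, -0.3, 0.8]
opening: 0.005
grip_force: 0.0
```

Request:
arm_command:
  rows:
    - [[0, 0, 0], -0.0455]
    - [[0, 0, 0], -0.0455]
    - [[0, 0, 0], -0.0455]
    - [[0, 0, 0], -0.0455]
    - [[0, 0, 0], -0.0455]

```text
t: 28.65
eef_pos: [424.1, 211.0, 102.6]
tcp_rot: [-3.141, -0.001, 2.908]
ft_force: [-0.8, -0.2, -1.0]
opening: 0.002
grip_force: 0.0
```

Request:
arm_command:
  rows:
    - [[0, 0, 0], -0.0455]
    - [[0, 0, 0], -0.0455]
    - [[0, 0, 0], -0.045]
    - [[0, 0, 0.09], 0]
    - [[0, 0, 0], 0]

```text
t: 29.15
eef_pos: [423.1, 210.7, 78.8]
tcp_rot: [-3.141, -0.004, -2.954]
ft_force: [0.1, 1.1, 0.9]
opening: 0.004
grip_force: 0.0
```

```bash
python3 - <<'E'
from h import *
s=state(); e=s["eef_pos"]; print(e,s["tcp_rot"],s["joints"], "tx",(e[:2]-C0)@TX,"ty",(e[:2]-C0)@TY)
E
```

```text
[423.10302349 210.73801223  78.78377832] [-3.14091685 -0.00436151 -2.95364006] [ 3.22290559e-01  4.30282671e-01  2.03211856e+00 -1.35462107e-04
  6.83604151e-01 -1.43635462e+00] tx -2.508014567787457 ty -99.95239469715317
```

Request:
arm_command:
  rows:
    - [[-0.004, 0.01, 0.03], 0]
    - [[0, 0, 0.032], 0]
    - [[0, 0, 0.032], 0]
    - [[-0.006, 0, 0.024], 0]
    - [[-0.012, 0, 0.023], 0]

```text
t: 29.65
eef_pos: [429.1, 215.3, 45.0]
tcp_rot: [-3.142, -0.001, -2.953]
ft_force: [-2.1, -1.3, 0.3]
opening: 0.003
grip_force: 0.8
```

Request:
arm_command:
  rows:
    - [[-0.009, 0, 0.009], 0]
    - [[-0.009, 0, 0.009], 0]
    - [[-0.003, 0, 0.003], 0]
    - [[0, 0, 0], 0]
    - [[0, 0, 0], 0]

```text
t: 30.15
eef_pos: [434.9, 216.5, 40.6]
tcp_rot: [3.141, 0.001, -2.953]
ft_force: [0.2, -0.8, -0.4]
opening: 0.007
grip_force: 0.1
```

Request:
arm_command:
  rows:
    - [[-0.002, 0, 0.002], 0]
    - [[-0.002, 0, 0.002], 0]
    - [[-0.002, 0, 0.002], 0]
    - [[-0.002, 0, 0.002], 0]
    - [[0, 0, 0], 0]

```text
t: 30.65
eef_pos: [436.5, 216.8, 38.3]
tcp_rot: [3.142, -0.0, -2.953]
ft_force: [-1.8, 0.3, 1.5]
opening: 0.007
grip_force: 0.7
```

Request:
arm_command:
  rows:
    - [[-0.001, 0, 0.004], 0]
    - [[-0.001, 0, 0.004], 0]
    - [[-0.001, 0, 0.004], 0]
    - [[-0.001, 0, 0.004], 0]
    - [[0, 0, 0], 0]

```text
t: 31.15
eef_pos: [437.7, 217.0, 34.2]
tcp_rot: [3.141, 0.0, -2.953]
ft_force: [-1.2, -0.9, 0.3]
opening: 0.005
grip_force: 0.3
```

Request:
arm_command:
  rows:
    - [[-0.002, 0, 0.002], 0]
    - [[-0.002, 0, 0.002], 0]
    - [[0, 0, 0], 0]
    - [[0, 0, 0], 0]
    - [[0, 0, 0], 0]

```text
t: 31.65
eef_pos: [438.2, 217.1, 33.3]
tcp_rot: [3.142, -0.001, -2.953]
ft_force: [-4.1, -0.5, 1.9]
opening: 0.008
grip_force: 1.9
```

Request:
arm_command:
  rows:
    - [[-0.002, 0, 0.002], 0]
    - [[-0.002, 0, 0.002], 0]
    - [[0, 0, 0], 0]
    - [[0, 0, 0], 0]
    - [[0, 0, 0], 0]

```text
t: 32.15
eef_pos: [438.3, 217.1, 32.3]
tcp_rot: [-3.141, -0.002, -2.953]
ft_force: [-7.6, -1.4, 5.7]
opening: 0.009
grip_force: 3.9
```

Request:
arm_command:
  rows:
    - [[-0.002, 0, 0.001], 0]
    - [[-0.002, 0, 0.001], 0]
    - [[0, 0, 0], 0]
    - [[0, 0, 0], 0]
    - [[0, 0, 0], 0]

```text
t: 32.65
eef_pos: [438.4, 217.1, 31.8]
tcp_rot: [-3.141, -0.004, -2.953]
ft_force: [-12.3, -1.4, 8.1]
opening: 0.005
grip_force: 5.8
```

Request:
arm_command:
  rows:
    - [[-0.002, 0, 0.001], 0]
    - [[-0.001, 0, 0.001], 0]
    - [[0, 0, 0], 0]
    - [[0, 0, 0], 0]
    - [[0, 0, 0], 0]

```text
t: 33.15
eef_pos: [438.4, 217.0, 31.3]
tcp_rot: [-3.141, -0.006, -2.952]
ft_force: [-14.5, -3.6, 11.2]
opening: 0.004
grip_force: 7.3
```

Request:
arm_command:
  rows:
    - [[0.01, 0, 0], 0]
    - [[0.03, 0, 0], 0]
    - [[0.06, 0, -0.06], 0]
    - [[0.06, 0, -0.06], 0]
    - [[0, 0, 0], 0]

```text
t: 33.65
eef_pos: [401.5, 210.3, 62.6]
tcp_rot: [3.141, 0.002, -2.952]
ft_force: [0.1, 1.0, 0.4]
opening: 0.005
grip_force: 0.0
```

```bash
python3 - <<'E'
from h import *
s=state(); e=s["eef_pos"]; print(e,s["ft_force"],"tx",(e[:2]-C0)@TX,"ty",(e[:2]-C0)@TY)
profiles("wrist");profiles("top");profiles("side")
E
```

```text
[401.53742676 210.26618969  62.57936244] [0.08116001 0.9994312  0.43467772] tx 1.0845721483365969 ty -121.22187751696057
wrist +tx [(-6, None), (-3, 88), (0, 89), (3, 89), (6, 89), (9, None), (12, None), (15, None), (18, None), (21, None), (24, None), (27, None), (30, None), (33, None)]
wrist -tx [(-6, None), (-3, None), (0, None), (3, None), (6, None), (9, None), (12, None), (15, None), (18, None), (21, None), (24, None), (27, None), (30, None), (33, None)]
wrist +ty [(-6, None), (-3, None), (0, None), (3, None), (6, None), (9, None), (12, None), (15, None), (18, None), (21, None), (24, None), (27, None), (30, None), (33, None)]
wrist -ty [(-6, None), (-3, 88), (0, 89), (3, 89), (6, 83), (9, None), (12, None), (15, None), (18, -1), (21, -1), (24, -1), (27, 0), (30, -1), (33, -1)]
top +tx [(-6, 86), (-3, 89), (0, 89), (3, 88), (6, None), (9, None), (12, None), (15, None), (18, None), (21, None), (24, None), (27, None), (30, None), (33, None)]
top -tx [(-6, 84), (-3, 86), (0, 89), (3, 88), (6, 62), (9, -1), (12, 0), (15, 0), (18, -1), (21, -1), (24, 0), (27, 1), (30, 0), (33, -2)]
top
[... 250 characters left out ...]
, None), (21, None), (24, None), (27, None), (30, None), (33, None)]
side +tx [(-6, 91), (-3, 91), (0, None), (3, 88), (6, None), (9, None), (12, None), (15, None), (18, None), (21, None), (24, None), (27, None), (30, None), (33, None)]
side -tx [(-6, 24), (-3, 32), (0, 41), (3, 72), (6, 76), (9, 65), (12, 0), (15, None), (18, 1), (21, None), (24, 1), (27, 1), (30, None), (33, 1)]
side +ty [(-6, 89), (-3, 88), (0, 92), (3, None), (6, None), (9, 95), (12, 92), (15, None), (18, 97), (21, None), (24, 96), (27, None), (30, None), (33, None)]
side -ty [(-6, 24), (-3, 17), (0, 22), (3, 74), (6, 65), (9, 72), (12, None), (15, 1), (18, None), (21, -3), (24, None), (27, None), (30, None), (33, None)]
```

The third clip is folded and staying put. Now the last one, on the far long side.

Request:
arm_command:
  rows:
    - [[0, 0, -0.085], 0]
    - [[0, 0, -0.085], 0]
    - [[-0.175, -0.004, 0], 0]
    - [[-0.175, 0, 0], 0]
    - [[-0.175, 0, 0], 0]

```text
t: 34.3
eef_pos: [533.3, 234.2, 103.3]
tcp_rot: [3.141, 0.001, -2.953]
ft_force: [0.5, -0.0, -0.1]
opening: 0.003
grip_force: 0.0
```

Request:
arm_command:
  rows:
    - [[-0.175, 0, 0], 0]
    - [[-0.176, 0, 0], 0]
    - [[0, 0, 0], 0]
    - [[0, 0, 0.09], 0]
    - [[0, 0, 0], 0]

```text
t: 34.8
eef_pos: [615.9, 249.8, 77.8]
tcp_rot: [-3.141, -0.005, -2.953]
ft_force: [-0.4, 0.5, -1.3]
opening: 0.005
grip_force: 0.0
```

Request:
arm_command:
  rows:
    - [[0, 0, 0.037], 0]
    - [[0, 0, 0.037], 0]
    - [[0, 0, 0.037], 0]
    - [[0.005, 0, 0.024], 0]
    - [[0.012, 0, 0.023], 0]

```text
t: 35.3
eef_pos: [613.2, 249.6, 41.5]
tcp_rot: [3.141, 0.001, -2.953]
ft_force: [2.1, 0.2, 0.9]
opening: 0.003
grip_force: 0.5
```

Request:
arm_command:
  rows:
    - [[0.009, 0, 0.01], 0]
    - [[0.009, 0, 0.01], 0]
    - [[0, 0, 0], 0]
    - [[0, 0, 0], 0]
    - [[0, 0, 0], 0]

```text
t: 35.8
eef_pos: [608.7, 248.7, 37.1]
tcp_rot: [3.141, 0.0, -2.953]
ft_force: [0.0, -0.1, -0.6]
opening: 0.008
grip_force: 0.0
```

Request:
arm_command:
  rows:
    - [[0.003, 0, 0.002], 0]
    - [[0.003, 0, 0.002], 0]
    - [[0.002, 0, 0.002], 0]
    - [[0.002, 0, 0.002], 0]
    - [[0.002, 0, 0.002], 0]

```text
t: 36.3
eef_pos: [605.7, 248.1, 34.4]
tcp_rot: [3.141, 0.0, -2.953]
ft_force: [0.2, 0.3, 0.9]
opening: 0.005
grip_force: 0.2
```

Request:
arm_command:
  rows:
    - [[0.002, 0, 0.002], 0]
    - [[0.002, 0, 0.002], 0]
    - [[0.002, 0, 0.002], 0]
    - [[0, 0, 0], 0]
    - [[0, 0, 0], 0]

```text
t: 36.8
eef_pos: [604.4, 247.9, 33.0]
tcp_rot: [3.141, 0.0, -2.953]
ft_force: [1.5, 0.7, 1.4]
opening: 0.004
grip_force: 0.8
```

Request:
arm_command:
  rows:
    - [[0.002, 0, 0.002], 0]
    - [[0.002, 0, 0.002], 0]
    - [[0, 0, 0], 0]
    - [[0, 0, 0], 0]
    - [[0, 0, 0], 0]

```text
t: 37.3
eef_pos: [603.3, 247.7, 31.9]
tcp_rot: [3.142, 0.0, -2.953]
ft_force: [2.3, 1.1, 1.3]
opening: 0.007
grip_force: 0.9
```

Request:
arm_command:
  rows:
    - [[0.002, 0, 0.001], 0]
    - [[0.002, 0, 0.001], 0]
    - [[0, 0, 0], 0]
    - [[0, 0, 0], 0]
    - [[0, 0, 0], 0]

```text
t: 37.8
eef_pos: [602.5, 247.6, 31.5]
tcp_rot: [3.141, 0.001, -2.953]
ft_force: [4.6, 1.0, 2.4]
opening: 0.004
grip_force: 2.1
```

Request:
arm_command:
  rows:
    - [[0.002, 0, 0.001], 0]
    - [[0.002, 0, 0.001], 0]
    - [[0, 0, 0], 0]
    - [[0, 0, 0], 0]
    - [[0, 0, 0], 0]

```text
t: 38.3
eef_pos: [602.6, 247.6, 31.5]
tcp_rot: [3.141, 0.003, -2.953]
ft_force: [7.7, 1.3, 4.0]
opening: 0.006
grip_force: 3.9
```

Request:
arm_command:
  rows:
    - [[0.002, 0, 0.001], 0]
    - [[0.002, 0, 0.001], 0]
    - [[0, 0, 0], 0]
    - [[0, 0, 0], 0]
    - [[0, 0, 0], 0]

```text
t: 38.8
eef_pos: [602.7, 247.6, 31.4]
tcp_rot: [3.141, 0.006, -2.953]
ft_force: [11.8, 1.7, 3.5]
opening: 0.005
grip_force: 5.6
```

Request:
arm_command:
  rows:
    - [[0.002, 0, 0.001], 0]
    - [[0.001, 0, 0.001], 0]
    - [[0, 0, 0], 0]
    - [[0, 0, 0], 0]
    - [[0, 0, 0], 0]

```text
t: 39.3
eef_pos: [602.8, 247.6, 31.4]
tcp_rot: [3.141, 0.008, -2.953]
ft_force: [13.4, 2.1, 5.7]
opening: 0.007
grip_force: 6.7
```

Request:
arm_command:
  rows:
    - [[-0.01, 0, 0], 0]
    - [[-0.03, 0, 0], 0]
    - [[-0.06, 0, -0.06], 0]
    - [[-0.06, 0, -0.06], 0]
    - [[0, 0, -0.1], 0]

```text
t: 39.8
eef_pos: [638.9, 254.2, 83.4]
tcp_rot: [-3.141, -0.004, -2.953]
ft_force: [0.4, -0.3, 0.1]
opening: 0.005
grip_force: 0.0
```

Request:
arm_command:
  rows:
    - [[0, 0, -0.16], 0]
    - [[0, 0, -0.16], 0]
    - [[0.1, 0, -0.16], 0]
    - [[0.1, 0, -0.1], 0]
    - [[0, 0, 0], 0]

```text
t: 40.3
eef_pos: [588.5, 245.2, 233.6]
tcp_rot: [3.141, 0.003, -2.952]
ft_force: [1.3, 0.1, -0.3]
opening: 0.002
grip_force: 0.0
```

```bash
python3 - <<'E'
from h import *
s=state(); e=s["eef_pos"]; print(e,s["ft_force"])
p=profiles("wrist");profiles("top"); q=profiles("side")
c=viewer.get_calibration("wrist"); _,d=viewer.read_camera("wrist"); P,u,v=cloud(c,d); 
a=(P[:,:2]-C0)@TX; b=(P[:,:2]-C0)@TY
m=(abs(b)<7)&(abs(a)<45)&(P[:,2]>105); print("bar top",np.median(P[m][:,2]),rect(P[m]))
for nm,k in (("a+",(a>62)&(a<78)),("a-",(a<-62)&(a>-78))): print(nm,np.median(P[k&(abs(b)<45)&(P[:,2]>70)][:,2]))
im=np.hstack([cv2.resize(p,(400,300)),cv2.resize(q[100:250,160:360],(400,300))]); cv2.imwrite("pics/end.png",im[:,:,::-1])
E
```

```text
[588.52371658 245.2141579  233.62322043] [ 1.32926346  0.14605437 -0.33496466]
wrist +tx [(-6, 84), (-3, 88), (0, 89), (3, 89), (6, 88), (9, None), (12, None), (15, None), (18, None), (21, None), (24, None), (27, None), (30, -1), (33, -1)]
wrist -tx [(-6, 84), (-3, 88), (0, 89), (3, 89), (6, 88), (9, None), (12, None), (15, None), (18, None), (21, None), (24, None), (27, None), (30, 0), (33, 0)]
wrist +ty [(-6, 84), (-3, 88), (0, 89), (3, 88), (6, None), (9, None), (12, None), (15, None), (18, None), (21, None), (24, -1), (27, -1), (30, -1), (33, -1)]
wrist -ty [(-6, 84), (-3, 88), (0, 89), (3, 89), (6, 89), (9, None), (12, None), (15, None), (18, None), (21, None), (24, 0), (27, 0), (30, 0), (33, -1)]
top +tx [(-6, None), (-3, None), (0, None), (3, None), (6, None), (9, None), (12, None), (15, None), (18, None), (21, None), (24, None), (27, None), (30, None), (33, None)]
top -tx [(-6, 85), (-3, 87), (0, 89), (3, 89), (6, 66), (9, 2), (12, 0), (15, -1), (18, 0), (21, 2), (24, 0), (27, 0), (30, 1), (33, 1)]
top +ty [(-6, 84), (-3, 88), (0, 89), (3, 88), (6, None), (9, None), (12, None
[... 281 characters left out ...]
, 87), (3, None), (6, None), (9, None), (12, None), (15, None), (18, None), (21, None), (24, None), (27, None), (30, None), (33, None)]
side -tx [(-6, 19), (-3, 18), (0, 50), (3, 76), (6, 72), (9, 65), (12, 2), (15, 0), (18, None), (21, 1), (24, 2), (27, -2), (30, 2), (33, None)]
side +ty [(-6, 85), (-3, 89), (0, None), (3, None), (6, None), (9, None), (12, None), (15, None), (18, None), (21, None), (24, None), (27, None), (30, None), (33, None)]
side -ty [(-6, 30), (-3, 26), (0, 17), (3, 78), (6, 74), (9, 69), (12, 0), (15, 0), (18, 1), (21, None), (24, 0), (27, -1), (30, None), (33, 1)]
bar top 115.93985702618042 (520.8, 231.9, 12.8, 89.8, 10.92)
a+ 341.98819705714897
a- 343.90383649273736
```

View pics/end.png

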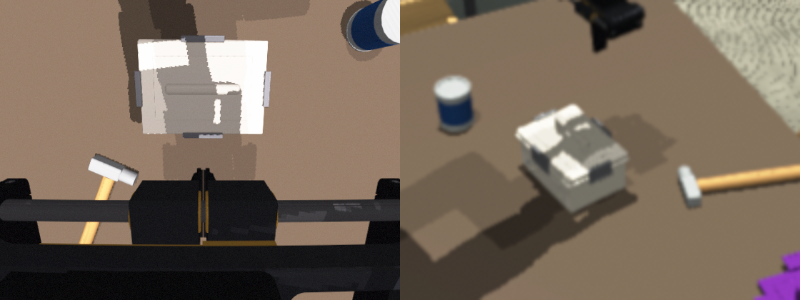

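All four clips lie flat in the picture, at (203,38), (203,134), (138,88) and (267,88). The bar top sank 1.0 mm, from 116.9 to 115.9, which matches the clipped height (1.1 mm). The tin and hammer are untouched, and the arm is clear.

```bash
python3 -c "
from cell import env; print(env.job_done())"
```

```text
the job is handed in; nothing more can be done
None
```

The lid is on the box, all four clips look snapped home (folded flat, lid down 1.0 mm of the 1.1 mm expected), nothing else was touched, and I handed the job in at about 41 s of the 69 s allowed; no verdict came back.

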